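Click a filter cube into a spring-latch dock

TASK

Of the two loose filter cubes standing to the right of the dock, load the one with the green window into the spring-latch dock: set it down in the flared mouth with the green window facing back out of the mouth, and slide it along the channel, gently against the spring plunger, until the brass catch clicks shut behind it and holds it there when you let go; do not ram it against the end of the plunger's travel. Leave the orange cube, the objective case, the coverslip box and the dish where they are.

Things in the scene. Friction and masses are not known exactly. Their poses are not given: they have to be found in the camera images.
- green_cube: Black fluorescence filter cube with a round green window, about 34 (x) x 40 (y) x 36 (z) mm, 90 g, starts loose and upright on the desk. Origin: centre of the underside. Solid body reaches from x = -18 to x = +16 mm and y = -20 to +20 mm; z up. The green window is on the -x face. Take it by the two y faces, high up.
- green_window (a point): Centre of the green window on the -x face of the green cube, 18 mm above its underside.
- orange_cube: The same kind of black filter cube but with an orange window, a bystander; loose on the desk. Which cube is at which place varies. Origin: centre of the underside.
- dock: Fixed spring-latch dock. Origin: underside of its 190 (x) x 82 x 6 mm plate, on the centre line of the channel that runs along x; z up. Channel floor z = 6 mm; grey walls up to z = 18, 42.5 mm apart from x = -45 to +90, flaring to 66 mm at x = -83 (mouth, -x end; plate from x = -95). Cubes are pushed in +x. Fixed yaw within 0.3 rad of the world's x.
- catch (a joint): Brass sprung catch, hinged on an upright pin, in the slot of the -y channel wall. Value in rad: 0 = sprung out into the channel (rest, and again once a cube is latched); it grows to about 0.17 (up to 0.25) while a cube passes and holds it aside; drops back to 0 at the click.
- objective_case: Bystander: white objective case with dark screw lid, 45 mm across, 66 mm tall, loose. Origin: centre of the underside.
- coverslip_box: Bystander: small white box with blue lid, 30x30x16 mm, loose. Origin: centre of the underside.
- dish: Bystander: clear culture dish with lid, 62 mm across, 14 mm tall, loose. Origin: centre of the underside.
- dock_mouth (a point): Point on the channel floor, on the centre line in the flared mouth, at x = -72 mm in the dock's frame: a free place to set a cube's origin down, clear of the catch.
- dock_seat (a point): Point on the channel floor at x = +19 mm of the dock: reference place of a latched cube's origin. The blue carriage (arm outside the -y wall, end block across the channel to z = 34 mm, knob to z = 44) bears catch and plunger; it is clamped anywhere from 10 mm nearer the mouth to 16 mm further in, NOT measured. A cube meets the catch's ramp about 50 mm before its latched place.
- plunger_face (a point): Reference place (x = +24, z = 12.5 mm in the dock) of the white sprung plunger head; the real one stands -10 to +16 mm from it with the carriage, not tracked. It meets the cube 11 mm before the latched place and pushes back with 1.5 N, 4.5 N when latched. The catch adds a few N of drag, gone at the click, 2 mm past the latched place; hard stop 2.5 mm after the click. Both act low: keep hold of it.
Mind the look-alikes: they are no part of the job. What is shaped like the green_cube but pink is not meant.

How it is judged:
By the outcome, as a careful person would: the job done as asked, in the order asked, and still so for the second after the job is handed in, with the robot touching nothing.
It also fails if it takes over 72 s, if anything falls off the work surface, if the arm or the gripper's body presses on something with over 40 N, if the wrist force passes 120 N, or if a joint passes its speed limit or range.

ROBOT

A 6-joint arm with a two-finger parallel gripper is mounted at the origin on a cart in front of the work surface, level with it; the furniture and walls round the work are solid. World frame = base frame: x ahead of the robot, y to its left, z up, the work surface at z = 0. Lengths are in mm, angles in rad, forces in N, time in s.
With the tool pointing down it reaches from about 350 to 950 mm from the base axis. Payload 17.4 kg.
Tool frame: the origin (TCP) lies at the very end of the fingers, on their centre line; the grasp point (between the pads) lies 19 mm behind it; z points along the fingers, y is the line along which they close (so a half turn about z gives the same grasp; the last joint's range is limited). The gripper opens to 93 mm and grips with 3 to 60 N. Pads are 15 mm wide; open, the fingers measure 128 mm over their backs; the gripper's body (75 mm by 188 mm) begins 65 mm behind the grasp point.
Start: joints at [-1.358, 0.116, 1.442, -0, 1.584, -0.038], TCP at [167.511, -653.89, 218.646] pointing down, gripper open.
Joint ranges: [-2.83, 2.83], [-0.83, 2.19], [0.07, 2.5], [-1.14, 4.28], [0.01, 3], [-2.97, 2.97]. Speed limits (rad/s): [1.89, 1.89, 2.22, 3.14, 3.14, 3.14].

INTERFACE

Orientations are given as a rotation vector (axis times angle).
In Python, from station import sensors, read_camera, workorder gives the robot as it stands. The module is installed in compiled form; this text tells all that it offers.
- The arm moves only by the tool servo_tool, never from a script. Its argument "motion" is a list of rows, each a list of 7 numbers: the shift along the tool's x, y, z each as a share of 0.8 m, from -1 to 1, then the turn, a rotation vector about the tool's x, y, z each as a share of pi rad, from -1 to 1, then the opening, from 0 (shut) to 1 (fully open). In form: [[x, y, z, wx, wy, wz, jaw], ...]. A call has 1 to 8 rows; each row is the pose to reach, as a shift and turn from the pose commanded when the call began, along the tool's axes at that moment, turning the shorter way round; what a row does not reach only later rows make up. A row lasts 1/10 s, in which the tool goes at most 50 mm and 8.59 degrees, less where a joint would pass 70% of its speed; a pose out of reach is approached as far as the arm can. A call with a number of a shift or a turn outside -1 to 1 is refused whole. A call with a gripper value outside its range is refused whole. The fingers move at their own pace and stop on an object; the grip force is fixed at half the most. Time passes only in rows, so rows that repeat a pose let the fingers close. It gives the time, the measured TCP pose, the force, the opening and the grip force at its end, in the units of the state.
- sensors.read_state(): the state, without advancing time (a new reading comes with each control period).
- read_camera(name): name is "scene" or "top" or "wrist"; returns a dict with "color" (400x640x3 uint8, blue, green, red), "z_map" (400x640 float32, mm along the optical axis (not along the pixel's ray), 0 where there is no reading), "fx", "fy", "cx", "cy" (pixels), "R" (3x3) and "t" (3): a world point X has camera coordinates R X + t; the wrist camera has in their place "mount" (4x4, takes a point from camera to tool coordinates, whose origin is the TCP and whose axes are the flange's). Camera axes: x right, y down, z forward; pixel columns grow to the right and rows downward; lengths in mm; the calibration is good to about 2 mm. A picture is of the moment at which its call begins: read the wrist's pose just before it.
- workorder.sign_off(): hands the job in; it is judged then, once.
The state is a dict: "time_s": time; "q": joint angles; "joint_vel": joint speeds; "effort": joint torques, N m; "ee_pos": TCP position; "orientation": TCP orientation; "ft_force": force on the tool from outside, world axes, zero at the start; "wrist_torque": the same for the moment, N m; "grip_width": finger opening in mm; "grip_force": force on a finger pad.
Only numpy, scipy, OpenCV 4.12 (cv2) and the standard library are available. Lean on these libraries where they do the work, as an engineer would, in place of code of your own. Each camera call takes 0.05 s, during which the arm holds its last target. There are 200 camera calls.

## Working session

There is one attempt and no reset: what is moved stays moved. The work goes in short steps, Python scripts to look and compute and a tool call to move; the robot and the scene stay as the last step left them, time stands still between calls to the robot, and variables do not carry over. Pictures are saved under pics/ and viewed, at most 10 in all, crops included, and the job is handed in when it is done.

Besides the shell and the picture viewer there is one more tool, called as name(argument=value, ...) on one line, values as JSON. servo_tool: Moves the arm, as the interface text tells. Its arguments: {"type":"object","properties":{"motion":{"type":"array"}},"required":["motion"]}

```bash
mkdir -p pics
cat > h.py <<'E'
import numpy as np, cv2, pickle
from station import sensors, read_camera, workorder
from scipy.spatial.transform import Rotation as Ro
def cam(n):
    s=sensors.read_state(); c=read_camera(n)
    if 'mount' in c:
        T=np.eye(4); T[:3,:3]=Ro.from_rotvec(s['orientation']).as_matrix(); T[:3,3]=s['ee_pos']
        M=np.linalg.inv(T@np.array(c['mount'])); c['R']=M[:3,:3]; c['t']=M[:3,3]
    c['R']=np.array(c['R']); c['t']=np.array(c['t']).ravel()
    return c
def pts(c):
    v,u=np.mgrid[:400,:640]; z=c['z_map']
    P=np.stack([(u-c['cx'])/c['fx']*z,(v-c['cy'])/c['fy']*z,z],-1)
    return (P-c['t'])@c['R']
def ray(c,u,v,h):
    d=c['R'].T@np.array([(u-c['cx'])/c['fx'],(v-c['cy'])/c['fy'],1.]); o=-c['R'].T@c['t']
    return o+d*(h-o[2])/d[2]
E
python3 - <<'E'
from h import *
print(sensors.read_state())
cs={n:cam(n) for n in('top','scene')}
pickle.dump(cs,open('c0.pkl','wb'))
for n,c in cs.items(): cv2.imwrite(f'pics/{n}0.png',c['color']); print(n,-c['R'].T@c['t'],c['R'][2],c['fx'])
E
```

```text
{'time_s': 0.0, 'q': array([-1.35777480e+00,  1.16447643e-01,  1.44227978e+00, -1.29811756e-05,
        1.58397803e+00, -3.77975326e-02]), 'joint_vel': array([-0.00170658,  0.00071432,  0.00047022, -0.00079797,  0.00045372,
        0.00186116]), 'effort': array([-2.19502181e-03, -7.21270466e+01, -6.22603726e+01,  7.78218848e-02,
        2.38007354e-02, -7.80734990e-05]), 'ee_pos': array([ 167.47858646, -653.6788739 ,  217.92201909]), 'orientation': array([-3.11582157e+00, -3.92814957e-01,  1.73197726e-04]), 'ft_force': array([-0.37639755,  0.06766275,  1.25725681]), 'wrist_torque': array([-0.0350127 , -0.0465476 , -0.03207396]), 'grip_force': 0.0, 'grip_width': 93.12211872630012}
top [ 336.98577768   -7.782148   1230.28585078] [ 0.16296238 -0.00366742 -0.98662547] 426.98428277726333
scene [ 83.85581195 703.14107003 593.05185463] [ 0.45161434 -0.69461975 -0.55995347] 401.2312971649812
```

View pics/top0.png

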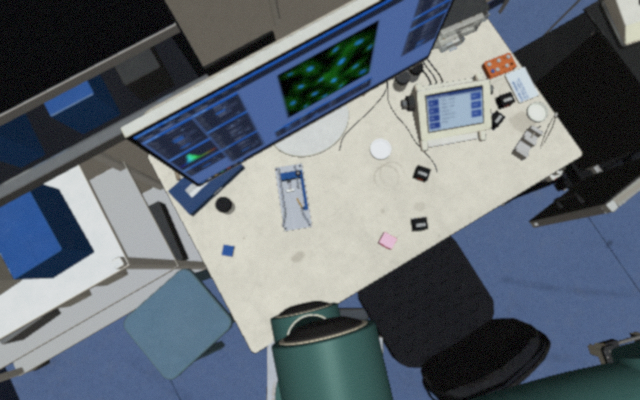

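View pics/scene0.png

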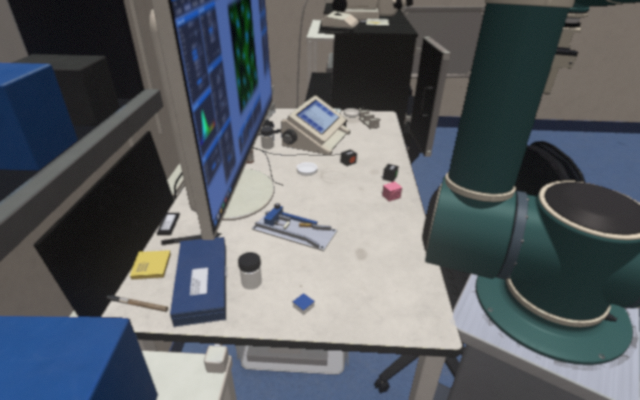

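The top view shows the dock at about (293,198) with its mouth downward (towards the robot). The cubes are at (422,173), with an orange-red tint, and at (419,224). The pink decoy is at (388,240). The scene view shows orange at (349,157), a cube at (390,172) and pink at (392,191).

Run:
```python
from h import *
cs=pickle.load(open('c0.pkl','rb')); c=cs['top']; P=pts(c); np.set_printoptions(precision=1,suppress=True)
for n,(u,v,r) in dict(cubeA=(422,173,14),cubeB=(419,224,14),dock=(293,198,40)).items():
    Q=P[v-r:v+r,u-r:u+r]; q=Q.reshape(-1,3)
    if n!='dock':
        m=(q[:,2]>28)&(q[:,2]<45); t=q[m]; r=cv2.minAreaRect(t[:,:2].astype(np.float32)); print(n,m.sum(),t.mean(0),r)
for (u,v) in [(297,225),(293,205),(290,170),(285,228),(308,228),(279,168),(303,168)]: print((u,v),ray(c,u,v,6),P[v,u])
# monitor: closest points z>60 near dock
q=P.reshape(-1,3); m=(q[:,2]>50)&(abs(q[:,1]-90)<250)&(q[:,0]>300)&(q[:,0]<900); t=q[m]
for y in range(-150,350,50):
    k=t[abs(t[:,1]-y)<25]
    if len(k): i=k[:,0].argmin(); print(y,k[i])
big=np.hstack([cv2.resize(c['color'][140:250,250:340],None,fx=4.4,fy=4.4,interpolation=2),cv2.resize(c['color'][140:250,360:450],None,fx=4.4,fy=4.4,interpolation=2)])
cv2.imwrite('pics/crop0.png',big)
```

```text
cubeA 175 [ 606.1 -281.9   35.6] ((606.66259765625, -282.5904235839844), (40.80110168457031, 37.06781005859375), 72.35930633544922)
cubeB 182 [ 459.2 -268.8   35.9] ((459.2627868652344, -269.18780517578125), (35.549346923828125, 40.43489074707031), 4.767143249511719)
(297, 225) [461.7  77.2   6. ] [461.5  77.    8.5]
(293, 205) [520.  89.   6.] [519.4  88.7   9.7]
(290, 170) [624.   98.2   6. ] [623.8  98.2   6.6]
(285, 228) [453.4 111.6   6. ] [452.8 111.   12.2]
(308, 228) [452.8  45.6   6. ] [453.9  46.1  -5.7]
(279, 168) [630.3 130.6   6. ] [630.4 130.7   5.6]
(303, 168) [629.7  60.1   6. ] [630.9  60.4   0.9]
-150 [ 810.7 -126.   187.7]
-100 [781.4 -75.5 153.7]
-50 [753.5 -27.3 161.7]
0 [ 337.    -7.8 1230.3]
50 [695.3  74.6 166.4]
100 [666.1 124.6 157.7]
150 [637.3 174.7 165.9]
200 [608.2 225.  167.7]
250 [493.8 274.8  61.3]
300 [493.4 279.6  64. ]
```

View pics/crop0.png

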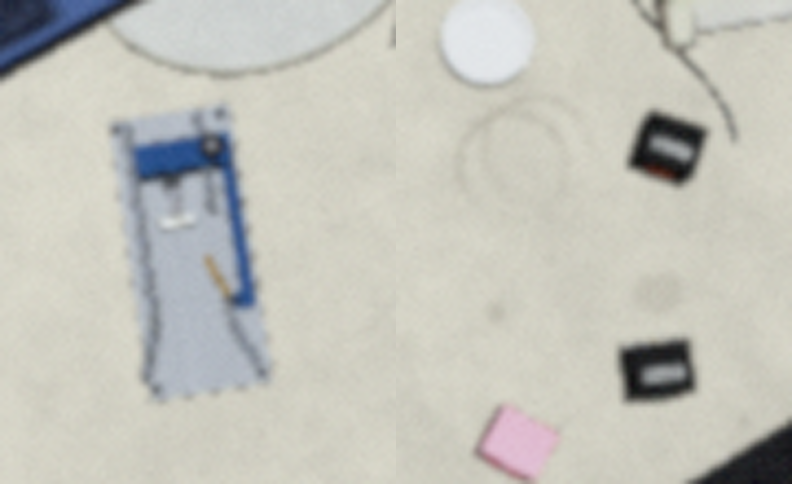

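The crop confirms that the upper cube, A, has the orange window on its near face, so B should be the green one. Its window isn't visible yet, so I'll check with the wrist camera.

```bash
cat >> h.py <<'E'
np.set_printoptions(precision=4,suppress=True)
def goal(p,yaw,tcmd=None):
    """rows numbers for world TCP p, tool down with tool-x at world yaw; from commanded ~ measured pose"""
    s=sensors.read_state(); R=Ro.from_rotvec(s['orientation'])
    G=Ro.from_matrix([[np.cos(yaw),np.sin(yaw),0],[np.sin(yaw),-np.cos(yaw),0],[0,0,-1]])
    print('shift',R.inv().apply(np.array(p)-s['ee_pos'])/800,'turn',(R.inv()*G).as_rotvec()/np.pi,'t',s['time_s'])
E
python3 - <<'E'
from h import *
c=cam('wrist'); print(c['mount'],-c['R'].T@c['t'],c['fx'],c['cx'],c['cy'])
for p in [(459,-269,20),(606,-282,20)]:
    k=c['R']@np.array(p)+c['t']; print(k,c['fx']*k[0]/k[2]+c['cx'],c['fy']*k[1]/k[2]+c['cy'])
goal([480,-300,230],0.0)
goal([480,-300,230],1.57)
cv2.imwrite('pics/w0.png',c['color'])
E
```

```text
[[  -0.0017   -0.9592   -0.2826   77.4541]
 [   1.       -0.0018    0.0001   -0.2033]
 [  -0.0006   -0.2826    0.9592 -165.4791]
 [   0.        0.        0.        1.    ]] [ 242.481  -634.4667  383.4543] 340.18754600378986 313.8035776512569 205.01818257502327
[-300.6574 -390.4452  264.0133] -73.60078168408182 -298.0799608563269
[-251.8228 -524.0228  224.6404] -67.54806572762692 -588.5435843507696
shift [ 0.4882 -0.3314 -0.0146] turn [-0.0003  0.      0.0798] t 0.15
shift [ 0.4882 -0.3314 -0.0146] turn [-0.0002 -0.0002 -0.4199] t 0.15
```

servo_tool(motion=[[0.51,-0.29,0,0,0,0.08,1],[0.51,-0.29,0,0,0,0.08,1],[0.51,-0.29,0,0,0,0.08,1],[0.51,-0.29,0,0,0,0.08,1],[0.51,-0.29,0,0,0,0.08,1],[0.51,-0.29,0,0,0,0.08,1],[0.51,-0.29,0,0,0,0.08,1],[0.51,-0.29,0,0,0,0.08,1]])

```text
time_s: 0.95
ee_pos: [456.4, -374.3, 218.6]
orientation: [3.142, -0.001, 0.0]
ft_force: [-0.1, 0.3, -0.1]
grip_width: 92.7
grip_force: 0.0
```

Run:
```python
from h import *
c=cam('wrist'); pickle.dump(c,open('c1.pkl','wb'))
cv2.imwrite('pics/w1.png',c['color']); goal([500,-320,200],0)
```

```text
shift [ 0.0495 -0.0623  0.0234] turn [-0.0006 -0.0005  0.0008] t 1.0
```

View pics/w1.png

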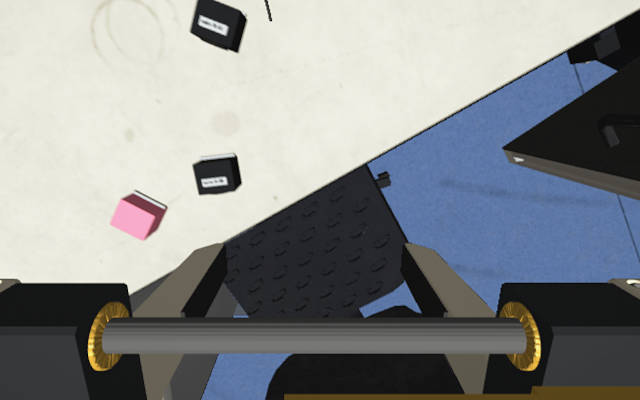

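The wrist picture shows cube B at (217,175) with a pale strip on its far face, cube A at (218,23) and the pink decoy at (137,215). Next I'll check colours on B's near face.

Run:
```python
from h import *
cs=pickle.load(open('c0.pkl','rb')); s=cs['scene']['color']; w=pickle.load(open('c1.pkl','rb')); W=w['color']
for n,im in(('scene B',s[160:184,380:402]),('top B',cs['top']['color'][212:236,408:432]),('wrist B',W[145:200,185:250])):
    f=im.astype(int); g=f[...,1]-np.maximum(f[...,0],f[...,2]); i=np.unravel_index(g.argmax(),g.shape); print(n,g.max(),i,im[i],(g>8).sum())
cr=lambda im:cv2.resize(im,(390,390),interpolation=cv2.INTER_CUBIC)
cv2.imwrite('pics/crop1.png',np.hstack([cr(s[145:205,340:400+0]),cr(W[140:205,185:250])]))
P=pts(w); 
for y0,y1,x0,x1 in((140,205,180,255),(0,65,180,255)):
    q=P[y0:y1,x0:x1].reshape(-1,3); t=q[(q[:,2]>32)&(q[:,2]<45)]; print(len(t),t.mean(0),cv2.minAreaRect(t[:,:2].astype(np.float32)))
```

```text
scene B 16 (np.int64(12), np.int64(16)) [70 88 72] 8
top B 3 (np.int64(6), np.int64(5)) [142 147 144] 0
wrist B 3 (np.int64(9), np.int64(42)) [207 210 207] 0
1245 [ 460.481  -270.9643   35.496 ] ((459.1986389160156, -270.49761962890625), (35.545230865478516, 40.70524597167969), 6.679668426513672)
1764 [ 606.5184 -284.1886   35.5071] ((606.4638671875, -283.48779296875), (40.57731246948242, 35.036834716796875), 70.39292907714844)
```

View pics/crop1.png

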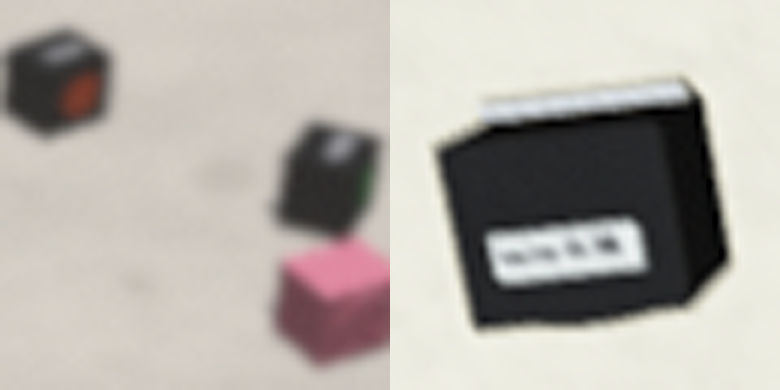

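B's green window faces -x (seen at about (367,187) in the crop), so the orientation is right. I'll flip the wrist half a turn so the camera is on the mouth side, away from the monitor.

servo_tool(motion=[[0.005,-0.13,0,0,0,-0.36,1],[0.005,-0.13,0,0,0,-0.36,1],[0.005,-0.13,0,0,0,-0.36,1],[0.005,-0.13,0,0,0,-0.36,1],[0.005,-0.13,0,0,0,-0.36,1],[0.005,-0.13,0,0,0,-0.36,1],[0.005,-0.13,0,0,0,-0.36,1],[0.005,-0.13,0,0,0,-0.36,1]])

```text
time_s: 1.8
ee_pos: [459.2, -272.0, 218.5]
orientation: [-2.648, -1.69, 0.0]
ft_force: [0.8, 0.9, -0.1]
grip_width: 92.8
grip_force: 0.0
```

servo_tool(motion=[[0,0,0,0,0,-0.36,1],[0,0,0,0,0,-0.36,1],[0,0,0,0,0,-0.36,1],[0,0,0,0,0,-0.36,1],[0,0,0,0,0,-0.36,1],[0,0,0,0,0,-0.36,1],[0,0,0,0,0,-0.36,1],[0,0,0,0,0,-0.36,1]])

```text
time_s: 2.6
ee_pos: [459.2, -272.1, 218.5]
orientation: [-1.33, -2.846, -0.0]
ft_force: [-0.9, 0.5, -0.2]
grip_width: 92.9
grip_force: 0.0
```

Run:
```python
from h import *
print(sensors.read_state()['ee_pos'],sensors.read_state()['q'])
goal([460,-270,160],np.pi+.1)
```

```text
[ 459.2304 -272.0568  218.4544] [-0.5826 -0.1941  1.7431  0.      1.5929 -1.2792]
shift [0.0013 0.0024 0.0731] turn [ 0.     -0.0001 -0.3101] t 2.6
```

servo_tool(motion=[[0.0013,0.0024,0.1,0,0,-0.31,1],[0.0013,0.0024,0.1,0,0,-0.31,1],[0.0013,0.0024,0.1,0,0,-0.31,1],[0.0013,0.0024,0.1,0,0,-0.31,1],[0.0013,0.0024,0.1,0,0,-0.31,1],[0.0013,0.0024,0.1,0,0,-0.31,1],[0.0013,0.0024,0.1,0,0,-0.31,1],[0.0013,0.0024,0.1,0,0,-0.31,1]])

```text
time_s: 3.4
ee_pos: [460.1, -270.0, 138.5]
orientation: [0.149, -3.138, -0.0]
ft_force: [0.0, -0.3, 0.1]
grip_width: 93.2
grip_force: 0.0
```

Run:
```python
from h import *
c=cam('wrist'); cv2.imwrite('pics/w2.png',c['color']); P=pts(c)
q=P.reshape(-1,3); m=(q[:,2]>31)&(q[:,2]<41)&(abs(q[:,0]-460)<35)&(abs(q[:,1]+270)<35); t=q[m]
r=cv2.minAreaRect(t[:,:2].astype(np.float32)); print(m.sum(),t.mean(0),r)
f=c['color'].astype(int); g=f[...,1]-np.maximum(f[...,0],f[...,2])>15; print('green',g.sum(),P[g].mean(0))
goal([460,-270,16],np.pi+.1); print(sensors.read_state()['ee_pos'])
```

```text
1977 [ 459.2745 -270.9187   35.5198] ((459.4837341308594, -271.082763671875), (35.835567474365234, 40.012027740478516), 6.024780750274658)
green 107 [ 442.759  -272.6289   14.9962]
shift [0.     0.     0.1531] turn [ 0.0001 -0.0001 -0.0026] t 3.45
[ 460.0331 -270.0428  138.4853]
```

View pics/w2.png

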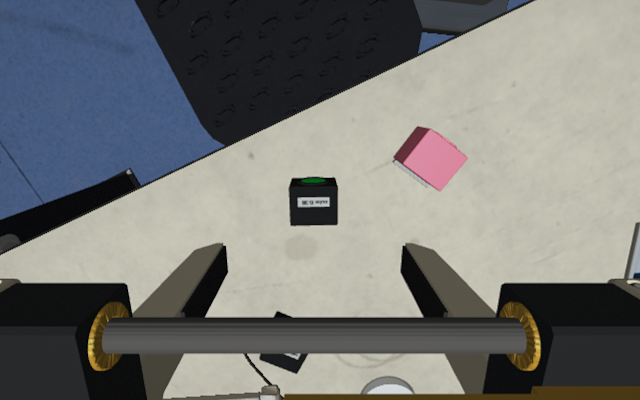

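Green window confirmed at (314,181), facing -x, with its centre at x≈442.8. The cube origin is about (460.5,-271) and its yaw about 0.105. I'll descend with the jaws part-closed to clear the pink decoy.

servo_tool(motion=[[0,-0.0012,0.05,0,0,-0.002,0.65],[0,-0.0012,0.09,0,0,-0.002,0.65],[0,-0.0012,0.12,0,0,-0.002,0.65],[0,-0.0012,0.14,0,0,-0.002,0.65],[0,-0.0012,0.15,0,0,-0.002,0.65],[0,-0.0012,0.153,0,0,-0.002,0.65],[0,-0.0012,0.153,0,0,-0.002,0.65],[0,-0.0012,0.153,0,0,-0.002,0.65]])

```text
time_s: 4.25
ee_pos: [460.8, -271.3, 17.4]
orientation: [-0.157, 3.136, -0.001]
ft_force: [0.9, 0.0, 0.5]
grip_width: 60.4
grip_force: 0.0
```

servo_tool(motion=[[0,0,0,0,0,0,0.4],[0,0,0,0,0,0,0.3],[0,0,0,0,0,0,0.3],[0,0,0,0,0,0,0.2],[0,0,0,0,0,0,0.2],[0,0,0,0,0,0,0.2],[0,0,0,0,0,0,0.2],[0,0,0,0,0,0,0.2]])

```text
time_s: 5.05
ee_pos: [460.4, -271.1, 16.5]
orientation: [-0.157, 3.137, -0.0]
ft_force: [-1.4, 1.3, 5.4]
grip_width: 39.8
grip_force: 30.0
```

Gripped at 39.8 mm. I'll lift and move to a spot from which the wrist camera sees the dock.

servo_tool(motion=[[0,0,-0.03,0,0,0,0.2],[0,0,-0.08,0,0,0,0.2],[0,0,-0.14,0,0,0,0.2],[0,0,-0.2,0,0,0,0.2],[0,0,-0.25,0,0,0,0.2],[0,0,-0.29,0,0,0,0.2],[0,0,-0.3,0,0,0,0.2],[0,0,-0.3,0,0,0,0.2]])

```text
time_s: 5.85
ee_pos: [460.5, -271.2, 256.7]
orientation: [-0.157, 3.137, -0.001]
ft_force: [-0.0, 0.1, -2.2]
grip_width: 40.0
grip_force: 30.0
```

Run:
```python
from h import *
goal([540,10,260],np.pi+.13); s=sensors.read_state();print(s['ee_pos'],s['ft_force'],s['grip_width'])
```

```text
shift [-0.134   0.3398 -0.0043] turn [-0.0003  0.0003 -0.0096] t 5.85
[ 460.4536 -271.1663  256.6616] [-0.047   0.0811 -2.1586] 39.969163097605175
```

servo_tool(motion=[[-0.02,0.04,0,0,0,-0.0096,0.2],[-0.045,0.1,0,0,0,-0.0096,0.2],[-0.065,0.16,0,0,0,-0.0096,0.2],[-0.09,0.22,0,0,0,-0.0096,0.2],[-0.11,0.28,0,0,0,-0.0096,0.2],[-0.127,0.32,0,0,0,-0.0096,0.2],[-0.134,0.34,0,0,0,-0.0096,0.2],[-0.134,0.34,0,0,0,-0.0096,0.2]])

```text
time_s: 6.65
ee_pos: [539.5, 12.4, 253.6]
orientation: [0.209, -3.131, -0.001]
ft_force: [-0.1, -0.9, -0.2]
grip_width: 39.9
grip_force: 30.0
```

Run:
```python
from h import *
c=cam('wrist'); pickle.dump(c,open('c3.pkl','wb')); cv2.imwrite('pics/w3.png',c['color']); print(-c['R'].T@c['t'])
```

```text
[460.6927   1.7354 419.2989]
```

View pics/w3.png

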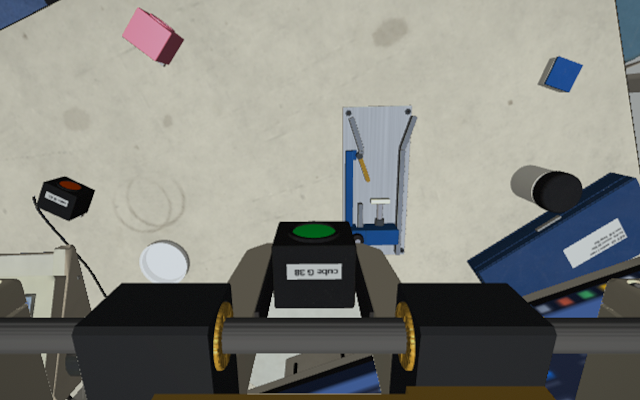

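The dock is well seen: mouth edge at about (343–411,106), brass catch at (364,168), white plunger head at (380,201), blue end block at (375,236), and the flare tips at (350,115) and (413,118).

Run:
```python
from h import *
c=pickle.load(open('c3.pkl','rb')); P=pts(c); sub=P[95:262,325:430]; col=c['color'][95:262,325:430].astype(int)
z=sub[...,2]
print('desk z',np.median(P[100:250,440:500,2]))
m=(z>3.5)&(z<8); t=sub[m]; r=cv2.minAreaRect(t[:,:2].astype(np.float32)); print('plate',m.sum(),np.median(z[m]),r)
yaw=np.radians(r[2]); yaw=(yaw+np.pi/4)%(np.pi/2)-np.pi/4; print('yaw',yaw)
ex=np.array([np.cos(yaw),np.sin(yaw)]); ey=np.array([-ex[1],ex[0]]); o=np.array(r[0])
L=np.dstack([(sub[...,:2]-o)@ex,(sub[...,:2]-o)@ey])
print('plate x pct',np.percentile(L[m][:,0],[0.5,2,98,99.5]),'y',np.percentile(L[m][:,1],[.5,2,98,99.5]))
w=(z>13)&(z<20)
for x0 in range(-90,95,15):
    k=w&(abs(L[...,0]-x0)<7); yy=np.sort(L[...,1][k]); pos=yy[yy>0];neg=yy[yy<0]
    print(x0,len(yy),'neg',neg.min() if len(neg) else 0,neg.max() if len(neg) else 0,'pos',pos.min() if len(pos) else 0,pos.max() if len(pos) else 0)
b,g,rr=col[...,0],col[...,1],col[...,2]
blue=(b-rr>50); print('blue z',np.percentile(z[blue],[2,20,50,80,98]),'x',np.percentile(L[blue][:,0],[1,99]))
arm=blue&(L[...,0]<L[blue][:,0].max()-40); print('arm z',np.percentile(z[arm],[2,50,98]),'y',np.percentile(L[arm][:,1],[2,98]),'x',L[arm][:,0].min())
br=(rr-b>40); print('brass z',np.percentile(z[br],[2,50,98]),'x',np.percentile(L[br][:,0],[2,98]),'y',np.percentile(L[br][:,1],[2,98]))
wh=(col.min(-1)>215)&(z>6); print('white',wh.sum(),sub[wh].mean(0),L[wh].min(0),L[wh].max(0)) if wh.any() else 0
hi=z>22; print('high', np.c_[L[hi],z[hi]].min(0),np.c_[L[hi],z[hi]].max(0))
```

```text
desk z -0.4809199174324358
plate 6016 5.55872342622454 ((544.854736328125, 89.57688903808594), (189.39767456054688, 82.07160949707031), 8.735943794250488)
yaw 0.15247098247883706
plate x pct [-94.2391 -92.8027  84.0616  90.7389] y [-40.9038 -39.8435  39.2587  40.3444]
-90 3 neg 0 0 pos 38.03883301885838 40.25928384140349
-75 146 neg -33.901231772225664 -24.64625753875827 pos 33.85787130662396 42.94851104143124
-60 144 neg -29.14122568828112 -19.68031608506563 pos 28.977409367809262 38.49014042670935
-45 186 neg -38.14379970686537 -17.048488438608498 pos 25.797602573838294 33.22316408880474
-30 214 neg -38.14065222591684 -14.25243560049692 pos 25.888851022306564 32.26899924156777
-15 210 neg -38.135698997350104 -9.058723709933636 pos 25.815504183383748 31.853930612803822
0 150 neg -38.058279327187655 -10.282143924987002 pos 25.681970924506718 32.12482454597879
15 262 neg -38.0529751288198 -0.1393424190671603 pos 0.03139991465679505 32.280791866936646
30 245 neg -37.93157445775668 -16.79121965814342 pos 1.8339497504470086 31.507560186282493
45 289 neg -37.897462837241555 -0.06930224523809358 pos 0.10660457827008711 32.13674114793243
60 24 neg 0 0 pos 28.692578810094417 31.681222998683285
75 41 neg 0 0 pos 26.31102998220589 32.366867236308146
90 24 neg 0 0 pos 26.557295055112924 31.70035174004441
blue z [ 7.823  16.2028 30.6526 33.65   34.8305] x [-44.3579  67.3574]
arm z [ 6.8702 16.3383 18.19  ] y [-37.0814 -25.3918] x -96.52709922201628
brass z [ 6.3282 16.357  17.7407] x [-34.941   -9.3053] y [-21.5724  -9.0587]
high [-96.5271 -74.0398  22.0447] [ 68.9438  25.345  419.2989]
```

```bash
cat >> h.py <<'E'
YAW=.1525; EX=np.array([np.cos(YAW),np.sin(YAW)]); EY=np.array([-EX[1],EX[0]]); O=np.array([544.17,94.0])
def dk(x,z,y=0): return np.r_[O+x*EX+y*EY,z]
def loc():
    s=sensors.read_state(); d=s['ee_pos'][:2]-O; print('dock x,y,z',d@EX,d@EY,s['ee_pos'][2],'F',s['ft_force'],'w',s['grip_width'])
E
python3 - <<'E'
from h import *
c=pickle.load(open('c3.pkl','rb')); P=pts(c)
for u,v in[(372,199),(380,199),(388,199),(380,203),(380,207),(380,226),(380,230)]:
    p=P[v,u]; print((u,v),c['color'][v,u],p,'dock',(p[:2]-O)@EX,(p[:2]-O)@EY)
goal(dk(-72,100),np.pi+YAW); goal(dk(-72,22.5),np.pi+YAW); loc()
E
```

```text
(372, 199) [133 154 153] [560.9647  87.777   12.7195] dock 15.654454392917588 -8.702037974408253
(380, 199) [141 154 152] [559.2804  97.2251  14.3106] dock 15.425005725496534 0.89226788599158
(388, 199) [149 157 155] [557.7241 106.7238  15.4116] dock 15.329646456484484 10.517187987637362
(380, 203) [172 180 175] [563.8044  97.6842  16.3668] dock 19.96621463303722 0.6588125344285981
(380, 207) [160 148 143] [569.0464  98.7986  15.6851] dock 25.316667580448403 0.96391458843339
(380, 226) [59 42 27] [592.5301 102.5927  18.9345] dock 49.1041275828808 1.1466607689624768
(380, 230) [102  59  20] [593.5498 100.4466  31.2346] dock 49.785992624251975 -1.1294301887923142
shift [0.0698 0.1001 0.1927] turn [ 0.0001 -0.001  -0.0065] t 6.7
shift [0.0695 0.1    0.2895] turn [ 0.0001 -0.001  -0.0065] t 6.7
dock x,y,z -17.348924848349792 -81.24124422019314 253.93398697934 F [-0.2705 -0.3679 -1.3898] w 39.76657813052227
```

servo_tool(motion=[[0.015,0.025,0.02,0,0,-0.0065,0.2],[0.035,0.05,0.05,0,0,-0.0065,0.2],[0.055,0.08,0.1,0,0,-0.0065,0.2],[0.0695,0.1,0.15,0,0,-0.0065,0.2],[0.0695,0.1,0.19,0,0,-0.0065,0.2],[0.0695,0.1,0.22,0,0,-0.0065,0.2],[0.0695,0.1,0.235,0,0,-0.0065,0.2],[0.0695,0.1,0.235,0,0,-0.0065,0.2]])

```text
time_s: 7.5
ee_pos: [473.3, 81.5, 66.4]
orientation: [0.234, -3.13, 0.0]
ft_force: [-0.2, -0.6, -0.4]
grip_width: 39.5
grip_force: 30.0
```

Run:
```python
from h import *
goal(dk(-72,22.5),np.pi+YAW); loc()
c=cam('wrist'); pickle.dump(c,open('c4.pkl','wb')); cv2.imwrite('pics/w4.png',c['color'])
```

```text
shift [-0.0001  0.002   0.0549] turn [-0.    -0.001 -0.001] t 7.5
dock x,y,z -71.94341741713856 -1.5823735446293152 66.43229115911153 F [-0.151  -0.5586 -0.3564] w 39.497110105086925
```

View pics/w4.png

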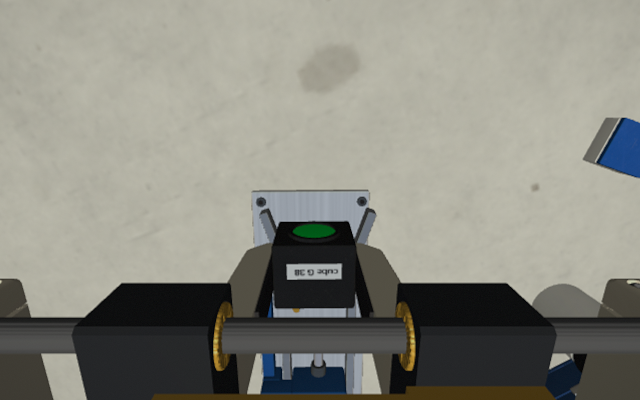

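The cube (window at (314,231)) sits between the flare tips at (265,212) and (372,212), 1–2 mm to the left. I'll shift it 1.6 mm and lower it.

servo_tool(motion=[[0,0.002,0.015,0,0,-0.001,0.2],[0,0.002,0.03,0,0,-0.001,0.2],[0,0.002,0.042,0,0,-0.001,0.2],[0,0.002,0.049,0,0,-0.001,0.2],[0,0.002,0.0525,0,0,-0.001,0.2],[0,0.002,0.0535,0,0,-0.001,0.2],[0,0.002,0.054,0,0,-0.001,0.2],[0,0.002,0.054,0,0,-0.001,0.2]])

```text
time_s: 8.35
ee_pos: [474.2, 84.1, 25.4]
orientation: [-0.241, 3.132, 0.0]
ft_force: [0.0, 0.5, -0.1]
grip_width: 39.5
grip_force: 30.0
```

servo_tool(motion=[[0,0,0.0005,0,0,0,0.2],[0,0,0.001,0,0,0,0.2],[0,0,0.001,0,0,0,0.2]])

```text
time_s: 8.65
ee_pos: [474.0, 84.0, 24.3]
orientation: [-0.241, 3.132, 0.0]
ft_force: [0.4, 0.3, -0.7]
grip_width: 39.9
grip_force: 30.0
```

```bash
python3 -c "
from h import *
loc(); print(sensors.read_state()['wrist_torque'])"
```

```text
dock x,y,z -70.83876525612102 0.7963834338759296 24.288121582043384 F [ 0.3938  0.2788 -0.7218] w 39.87631241831218
[ 0.0665 -0.1681 -0.004 ]
```

servo_tool(motion=[[0,0,0.0005,0,0,0,0.2],[0,0,0.001,0,0,0,0.2],[0,0,0.0015,0,0,0,0.2],[0,0,0.0015,0,0,0,0.2]])

```text
time_s: 9.05
ee_pos: [473.9, 84.0, 23.0]
orientation: [0.241, -3.132, -0.0]
ft_force: [-0.2, 0.4, -0.1]
grip_width: 39.9
grip_force: 30.0
```

servo_tool(motion=[[0,0,0.0005,0,0,0,0.2],[0,0,0.001,0,0,0,0.2],[0,0,0.001,0,0,0,0.2]])

```text
time_s: 9.35
ee_pos: [474.1, 84.0, 22.6]
orientation: [-0.241, 3.132, 0.0]
ft_force: [-2.4, -0.5, 4.4]
grip_width: 39.9
grip_force: 30.0
```

Contact at 4.4 N, so the cube is set down in the mouth. Now I'll slide it in, still gripped.

servo_tool(motion=[[-0.003,-0.0005,0,0,0,0,0.2],[-0.006,-0.0005,0,0,0,0,0.2],[-0.01,-0.0005,0,0,0,0,0.2],[-0.014,-0.0005,0,0,0,0,0.2],[-0.018,-0.0005,0,0,0,0,0.2],[-0.022,-0.0005,0,0,0,0,0.2],[-0.026,-0.0005,0,0,0,0,0.2],[-0.026,-0.0005,0,0,0,0,0.2]])

```text
time_s: 10.15
ee_pos: [495.1, 86.9, 22.5]
orientation: [-0.241, 3.132, 0.0]
ft_force: [0.8, 0.3, 2.3]
grip_width: 39.6
grip_force: 30.0
```

```bash
python3 -c "
from h import *
loc(); print(sensors.read_state()['wrist_torque'])"
```

```text
dock x,y,z -49.586838798483164 0.41670308818686264 22.521018309008777 F [0.8185 0.2724 2.3456] w 39.60199397884083
[ 0.0569 -0.3581  0.0356]
```

servo_tool(motion=[[-0.003,0,0,0,0,0,0.2],[-0.007,0,0,0,0,0,0.2],[-0.011,0,0,0,0,0,0.2],[-0.015,0,0,0,0,0,0.2],[-0.019,0,0,0,0,0,0.2],[-0.023,0,0,0,0,0,0.2],[-0.0275,0,0,0,0,0,0.2],[-0.0275,0,0,0,0,0,0.2]])

```text
time_s: 10.95
ee_pos: [516.3, 90.5, 22.6]
orientation: [0.241, -3.132, -0.001]
ft_force: [-4.6, 2.0, 6.9]
grip_width: 39.5
grip_force: 30.0
```

```bash
python3 -c "
from h import *
loc(); print(sensors.read_state()['wrist_torque'])"
```

```text
dock x,y,z -28.096843843140533 0.8253245334916506 22.564458473733435 F [-4.5842  1.9518  6.8586] w 39.546762541625284
[0.5356 0.6896 0.0072]
```

servo_tool(motion=[[-0.003,0,-0.0004,0,0,0,0.2],[-0.006,0,-0.0004,0,0,0,0.2],[-0.009,0,-0.0004,0,0,0,0.2],[-0.012,0,-0.0004,0,0,0,0.2],[-0.015,0,-0.0004,0,0,0,0.2],[-0.018,0,-0.0004,0,0,0,0.2],[-0.0215,0,-0.0004,0,0,0,0.2],[-0.0215,0,-0.0004,0,0,0,0.2]])

```text
time_s: 11.75
ee_pos: [533.3, 93.1, 22.5]
orientation: [0.241, -3.132, -0.001]
ft_force: [-2.1, 3.4, 3.1]
grip_width: 40.1
grip_force: 30.0
```

```bash
python3 -c "
from h import *
loc(); print(sensors.read_state()['wrist_torque'])"
```

```text
dock x,y,z -10.897505452393396 0.8037358634947214 22.53584404906258 F [-2.0663  3.4306  3.1078] w 40.14010689208572
[ 0.7105  0.2085 -0.0042]
```

servo_tool(motion=[[-0.0025,0,0,0,0,0,0.2],[-0.005,0,0,0,0,0,0.2],[-0.0075,0,0,0,0,0,0.2],[-0.01,0,0,0,0,0,0.2],[-0.0125,0,0,0,0,0,0.2],[-0.015,0,0,0,0,0,0.2],[-0.0175,0,0,0,0,0,0.2],[-0.0175,0,0,0,0,0,0.2]])

```text
time_s: 12.55
ee_pos: [546.6, 95.1, 22.6]
orientation: [0.241, -3.131, -0.001]
ft_force: [-8.8, 2.3, 6.8]
grip_width: 39.7
grip_force: 30.0
```

```bash
python3 -c "
from h import *
loc(); print(sensors.read_state()['wrist_torque'])
c=cam('wrist'); cv2.imwrite('pics/w5.png',c['color']); pickle.dump(c,open('c5.pkl','wb'))"
```

```text
dock x,y,z 2.5559234774473834 0.7229852290594927 22.573113819946425 F [-8.7649  2.2527  6.8106] w 39.66297297098381
[ 0.4476  1.2563 -0.0854]
```

View pics/w5.png

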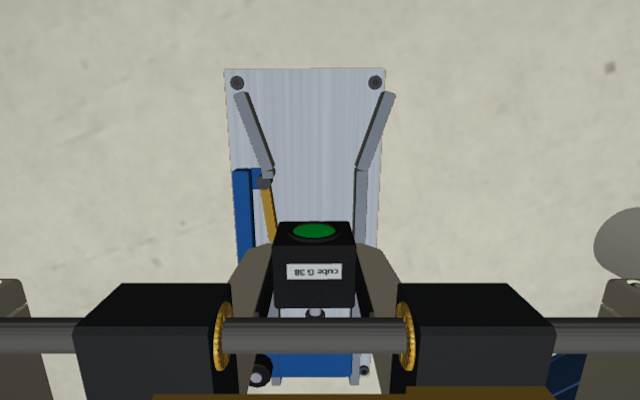

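The catch (265–275, 187–240) is held aside by the cube, and about 8 N of push-back shows the plunger is touching. From here I'll go slowly.

servo_tool(motion=[[-0.0012,0,0,0,0,0,0.2],[-0.0025,0,0,0,0,0,0.2],[-0.0037,0,0,0,0,0,0.2],[-0.005,0,0,0,0,0,0.2],[-0.0062,0,0,0,0,0,0.2],[-0.007,0,0,0,0,0,0.2],[-0.007,0,0,0,0,0,0.2]])

```text
time_s: 13.3
ee_pos: [551.7, 95.9, 22.6]
orientation: [0.241, -3.13, -0.0]
ft_force: [-11.7, 1.6, 11.0]
grip_width: 39.9
grip_force: 30.0
```

```bash
python3 -c "
from h import *
loc(); print(sensors.read_state()['wrist_torque'])"
```

```text
dock x,y,z 7.741217683821715 0.7636617803616901 22.600401738110794 F [-11.6523   1.5673  11.0274] w 39.90405769476234
[ 0.3396  2.0587 -0.0809]
```

servo_tool(motion=[[-0.0007,0,-0.0004,0,0,0,0.2],[-0.0014,0,-0.0004,0,0,0,0.2],[-0.002,0,-0.0004,0,0,0,0.2],[-0.0025,0,-0.0004,0,0,0,0.2],[-0.0025,0,-0.0004,0,0,0,0.2]])

```text
time_s: 13.8
ee_pos: [553.6, 96.2, 22.6]
orientation: [0.241, -3.13, -0.0]
ft_force: [-9.3, 2.5, 6.5]
grip_width: 39.7
grip_force: 30.0
```

```bash
python3 -c "
from h import *
loc(); print(sensors.read_state()['wrist_torque'])"
```

```text
dock x,y,z 9.688753209352278 0.7457266181693549 22.5889311297382 F [-9.2525  2.5159  6.468 ] w 39.74874848663709
[ 0.37    1.6933 -0.0679]
```

servo_tool(motion=[[-0.0005,0,-0.0002,0,0,0,0.2],[-0.001,0,-0.0002,0,0,0,0.2],[-0.0013,0,-0.0002,0,0,0,0.2],[-0.0013,0,-0.0002,0,0,0,0.2]])

```text
time_s: 14.2
ee_pos: [554.9, 96.4, 22.6]
orientation: [0.241, -3.131, -0.0]
ft_force: [-4.7, 1.4, 1.5]
grip_width: 39.8
grip_force: 30.0
```

servo_tool(motion=[[-0.0005,0,0,0,0,0,0.2],[-0.001,0,0,0,0,0,0.2],[-0.0012,0,0,0,0,0,0.2],[-0.0012,0,0,0,0,0,0.2]])

```text
time_s: 14.6
ee_pos: [555.6, 96.5, 22.6]
orientation: [0.241, -3.13, -0.0]
ft_force: [-8.4, 1.1, 4.3]
grip_width: 39.8
grip_force: 30.0
```

```bash
python3 -c "
from h import *
loc(); print(sensors.read_state()['wrist_torque'])
c=cam('wrist'); f=c['color'].astype(int); m=(f[...,2]-f[...,0]>40)&(f[...,2]>90); m[:,300:]=0; m[260:]=0; ys,xs=np.nonzero(m); print(len(xs),xs.min(),xs.max(),ys.min(),ys.max(), [ (y,int(xs[ys==y].mean())) for y in range(ys.min(),ys.max(),8) if (ys==y).any()])
c=pickle.load(open('c5.pkl','rb'));f=c['color'].astype(int); m=(f[...,2]-f[...,0]>40)&(f[...,2]>90); m[:,300:]=0; m[260:]=0; ys,xs=np.nonzero(m); print(len(xs),xs.min(),xs.max(),ys.min(),ys.max(), [ (y,int(xs[ys==y].mean())) for y in range(ys.min(),ys.max(),8) if (ys==y).any()])
"
```

```text
dock x,y,z 11.691193220173641 0.7307160106940969 22.625086484606623 F [-8.4441  1.0832  4.3104] w 39.78121209803252
[0.283  1.4305 0.0303]
529 262 289 169 223 [(169, 269), (177, 267), (185, 271), (193, 274), (201, 277), (209, 281), (217, 284)]
477 260 276 188 242 [(188, 268), (196, 265), (204, 267), (212, 268), (220, 269), (228, 271), (236, 271)]
```

The catch's slope in the image has gone from 6/32 back to its free value of about 0.42, and the side force has dropped, so it clicked. I'll ease back 1.5 mm onto the catch, then release and lift.

servo_tool(motion=[[0.0007,0,0,0,0,0,0.2],[0.0015,0,-0.0002,0,0,0,0.2],[0.002,0,-0.0002,0,0,0,0.2],[0.002,0,-0.0002,0,0,0,0.2]])

```text
time_s: 15.05
ee_pos: [554.4, 96.2, 22.6]
orientation: [0.241, -3.131, -0.0]
ft_force: [-4.5, 1.8, -1.7]
grip_width: 39.9
grip_force: 30.0
```

```bash
python3 -c "
from h import *
loc(); print(sensors.read_state()['wrist_torque'])
c=cam('wrist'); f=c['color'].astype(int); m=(f[...,2]-f[...,0]>40)&(f[...,2]>90); m[:,300:]=0; m[260:]=0; ys,xs=np.nonzero(m); print(len(xs),[ (y,int(xs[ys==y].mean())) for y in range(ys.min(),ys.max(),8) if (ys==y).any()])
"
```

```text
dock x,y,z 10.40886061762868 0.6407588416803375 22.6218425056334 F [-4.4889  1.7501 -1.7053] w 39.93812921590152
[ 0.5027  0.9382 -0.0007]
526 [(172, 269), (180, 268), (188, 271), (196, 275), (204, 277), (212, 281), (220, 284)]
```

Still sprung out. Releasing now, with a slow opening first.

servo_tool(motion=[[0,0,0,0,0,0,0.46],[0,0,0,0,0,0,0.5],[0,0,0,0,0,0,0.58],[0,0,0,0,0,0,0.65],[0,0,0,0,0,0,0.65],[0,0,0,0,0,0,0.65]])

```text
time_s: 15.7
ee_pos: [555.1, 96.2, 23.2]
orientation: [-0.241, 3.132, -0.0]
ft_force: [-0.3, 0.0, 0.2]
grip_width: 60.7
grip_force: 0.0
```

servo_tool(motion=[[0,0,-0.01,0,0,0,0.65],[0,0,-0.03,0,0,0,0.65],[0.01,0,-0.06,0,0,0,0.65],[0.02,0,-0.1,0,0,0,0.65],[0.03,0,-0.14,0,0,0,0.65],[0.03,0,-0.16,0,0,0,0.65],[0.03,0,-0.16,0,0,0,0.65],[0.03,0,-0.16,0,0,0,0.65]])

```text
time_s: 16.5
ee_pos: [531.4, 92.5, 150.7]
orientation: [0.241, -3.132, 0.0]
ft_force: [-0.5, 0.3, -0.3]
grip_width: 60.4
grip_force: 0.0
```

Run:
```python
from h import *
loc(); c=cam('wrist'); P=pts(c); f=c['color'].astype(int)
cv2.imwrite('pics/w6.png',c['color'])
d=np.dstack([(P[...,:2]-O)@EX,(P[...,:2]-O)@EY,P[...,2]])
m=(d[...,2]>38)&(d[...,2]<46)&(abs(d[...,0])<45)&(abs(d[...,1])<24); t=d[m]; print('cube top',len(t),t.mean(0),cv2.minAreaRect(t[:,:2].astype(np.float32)))
b=(f[...,2]-f[...,0]>40)&(abs(d[...,0])<50)&(abs(d[...,1])<30); print('brass',np.percentile(d[b],[2,50,98],axis=0))
```

```text
dock x,y,z -12.801198738726209 0.4891091965561091 150.7120139955936 F [-0.5121  0.2738 -0.2645] w 60.37892699714045
cube top 1759 [ 8.9461  0.1705 41.6074] ((9.126522064208984, 0.29457855224609375), (39.79896545410156, 35.67799758911133), 89.56881713867188)
brass [[-36.9667 -22.9314  15.2047]
 [-35.9024   0.8469 260.8946]
 [-12.2985  29.3846 262.0998]]
```

View pics/w6.png

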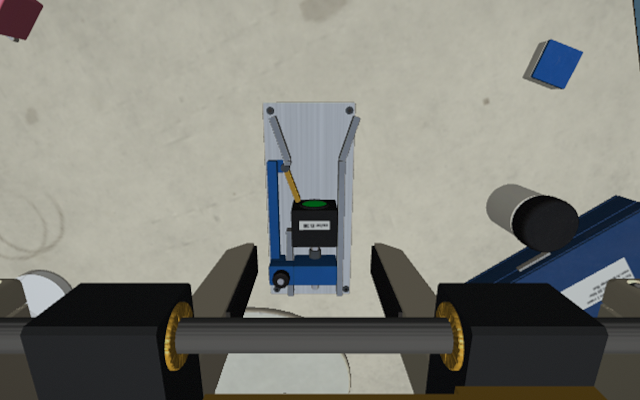

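The final picture shows the cube seated at (314,225) with its green window facing the mouth. The brass catch (285–300, 170–200) is sprung out behind it. Its origin is at dock x≈10, close to the expected latched place of 10.5, and it sits level with the gripper clear.

```bash
python3 -c "
from h import *
print(workorder.sign_off())"
```

```text
the job is handed in; nothing more can be done
None
```

The green cube is latched in the dock with its window facing out of the mouth and the catch closed behind it; the arm touched nothing else, and I handed the job in at about 16.5 s.

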